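# Weigh a cast bracket on the spring scale and mark the reading

### The arm

A 6-joint arm with a two-finger parallel gripper is mounted at the origin on the work surface. World frame = base frame: x ahead of the robot, y to its left, z up, the work surface at z = 0. Lengths are in m, angles in rad, forces in N, time in s.
With the tool pointing down it reaches from about 0.35 to 0.775 m from the base axis. Payload 5.5 kg.
Tool frame: the origin (TCP) lies on the centre line of the jaws, within the pads' length; the fingertips stand 11 mm ahead of it and the grasp point (between the pads) lies 8 mm behind it (env.tip_reach is the distance from the TCP to the fingertips, in m); z points along the fingers, x is the direction in which the jaws open and shut, and the axes are right-handed (so a half turn about z gives the same grasp; the last joint's range is limited). The gripper opens to 85 mm and grips with 20 to 120 N. Pads are 22 mm wide; open, the fingers measure 114 mm over their backs; the gripper's body (76 mm by 85 mm) begins 54 mm behind the grasp point. The pads swing forward as they close: fully open they stand 13 mm farther back than shut.
Start: joints at [-1.435, 0.313, 0.046, 1.304, 0, 1.431], TCP at [0.157, -0.553, 0.242] pointing down, gripper open.
Joint ranges: [-2.76, 2.76], [-0.86, 1.69], [-1.03, 1.26], [-2.2, 2.34], [-1.47, 1.5], [-3.14, 3.14]. Speed limits (rad/s): [2.57, 2.57, 3.14, 3.14, 3.14, 3.14].

### API

Orientations are given as a unit quaternion [w, x, y, z].
In Python, from workcell import env gives the robot as it stands.
- The arm moves only by the tool carry_out, never from a script. Its argument "moves" is one flat list of numbers, 7 for each row, row after row: the gripper command: -1 is shut, 1 is fully open, values between are in proportion, then the shift along the tool's x, y, z in m, then the turn, a rotation vector about the tool's x, y, z in degrees. A call has exactly 5 rows; each row shifts and turns the pose as measured when the row begins, along the tool's axes as they then stand; what a row does not reach is not made up. A row lasts 1/8 s, in which the tool goes at most 62.5 mm and 10.7 degrees, less where a joint would pass 70% of its speed; a pose out of reach is approached as far as the arm can. A call is refused whole if a number of a shift passes 0.0625 or a number of a turn 10.7, either way. A call with a gripper value outside its range is refused whole. The fingers move at their own pace and stop on an object; "squeeze" is the grip in N (left out, the last holds). Time passes only in rows, so rows that do not move let the fingers close, or fill a call up. It gives the time, the measured TCP pose, the force and the opening at its end, in the units of the state.
- env.get_state(): the state, without advancing time (a new reading comes with each control period).
- env.read_camera(name): name is "side" or "top" or "wrist"; returns the picture (384x512x3 uint8, red, green, blue); there is no depth.
- env.calibration(name): a dict with "camera_matrix" (3x3 intrinsics, pixels), "rvec" (rotation vector, rad) and "tvec" (3), from world to camera coordinates, as OpenCV has them; the wrist camera has in their place "hand_eye" (4x4, takes a point from camera to tool coordinates, whose origin is the TCP and whose axes are the tool frame's). Camera axes: x right, y down, z forward; pixel columns grow to the right and rows downward; lengths in m; the calibration is good to about 2 mm. A picture is of the moment at which its call begins: read the wrist's pose just before it. calibration takes no time and is no camera call.
- env.hand_in(): hands the job in, once; it reports no verdict.
The state is a dict: "clock": time; "joint_pos": joint angles; "qvel": joint speeds; "tau": joint torques, N m; "tcp_pos": TCP position; "orientation": TCP orientation; "wrist_force": force on the tool from outside, world axes, zero at the start; "ft_torque": the same for the moment, N m; "finger_gap": finger opening in m.
Only numpy, scipy, OpenCV 4.12 (cv2) and the standard library are available. Lean on these libraries where they do the work, as an engineer would, in place of code of your own. Each camera call takes 0.05 s, during which the arm holds its last target. There are 200 camera calls.

### The job

Weigh the cast bracket that has the eye: hang it by the eye on the spring scale's hook, easing its weight on slowly and letting go only when the scale carries all of it, so that the scale never jumps, bounces or is forced. Once it hangs still, slide the scale's marker level with the pointer to record the reading, and leave the rest of the tooling where it is.

Things in the scene. Friction and masses are not known exactly. Their poses are not given: they have to be found in the camera images.
- scale: Fixed upright spring scale, 287 mm high, on a grey base plate 270 (x) x 130 (y) x 12 mm; origin under the middle of the base, on the axis of the 16 mm main post; z up. The hook arm points along its own -x, the marker tab along its own +x. A 12 mm cap plate, 275 to 287 mm up, ties the main post to a thin rod 45 mm along +x.
- carriage (a joint): Travel of the scale's carriage (sleeve, hook arm and pointer) down the main post in m: 0 empty at the top, grows as the hook goes down, end stop at 0.115. It is carried by a soft spring of 70 N/m, hardly damped; the bracket brings it to rest somewhere between 0.028 and 0.102. Moving faster than 80 mm/s counts as a jump.
- hook_saddle (a point): Top of the hook's bar in its dip, where the eye must rest; 95 mm from the post's axis, 240 mm up when empty; moves with the carriage; axes as the scale's. The bar is 8 mm thick along the scale's x: from the post its top runs 6 mm above this point, dips here for 20 mm, then the tip bends up, ending 22 mm out along -x, 12 mm above this point. The eye passes over the tip moving along +x.
- pointer (a point): Tip of the pointer, a blade 22 x 4 x 3 mm on the carriage on the side away from the hook, in front of the white graduated strip; moves with the carriage.
- marker (a joint): Travel of the marker down its thin rod in m: 0 at the top, grows downwards to 0.115; it is level with the pointer when it equals the carriage's travel. It stays where it is left; sliding it takes about 3 N.
- marker_grip (a point): Centre of the marker's grip block (22 along the scale's x, 16 along its y, 26 mm high), 120 mm from the main post along +x, on the end of a tab from the marker sleeve; it lies 3 mm above the marker's index line. Pinch it across its 16 mm; axes parallel to the scale's.
- bracket: The cast aluminium bracket with the eye, standing on the bench, 118 mm high, 0.2 to 0.75 kg (not known). Origin at the centre of its underside, z up. Foot 50 (x) x 72 (y) x 10 mm, web 12 mm thick (x) and 40 mm wide (y), a round boss 34 mm long through the web 40 mm up.
- bracket_grip (a point): Centre of the solid bar over the bracket's eye, 106 mm above its underside: 12 mm (x) x 40 mm (y) x 24 mm high, its top 12 mm above this point. Grip it across the 40 mm; axes parallel to the bracket's.
- bracket_eye (a point): Centre of the bracket's eye, 80 mm above its underside: an opening 20 mm wide (y) and 28 mm high with the upper corners filled at 45 degrees, straight through the 12 mm web along the bracket's x. Hung, this point is about 14 mm below the hook's saddle point.
- punch1: Standing dark steel press punch with a red coil spring, 42 mm diameter, 112 mm high; origin under its centre. Leave it alone.
- punch2: Standing dark steel press punch with a green coil spring, 42 mm diameter, 112 mm high; origin under its centre. Leave it alone.
- die1: Steel die ring, 50 mm diameter, 22 mm high; origin under its centre. Leave it alone.
- die2: Steel die ring, 50 mm diameter, 22 mm high; origin under its centre. Leave it alone.
- spanner: Spanner 160 mm long lying flat. Leave it alone.
- carton: Cardboard carton 60 x 110 x 45 mm; origin under its centre. Leave it alone.
- plain_bracket: A shorter cast bracket, 85 mm high, without an eye; origin under its centre. Leave it alone.
There are look-alikes about, which are no part of the job. What is shaped like the bracket but blue, purple or turquoise is not meant.

How it is judged:
On the way:
1. the bracket hangs by its eye on the hook, let go and settled (horizontal distance between bracket_eye and hook_saddle below 0.015 m and z of bracket_eye in the frame of hook_saddle between -0.022 and -0.004 m and value of joint carriage above 0.015 m and angle between bracket_eye's own z axis and vertical below 0.2 rad and contact force between each of the arm, the fingers and bracket below 0.1 N and linear speed of bracket below 0.03 m/s and velocity of joint carriage between -0.012 and 0.012 m/s), for 0.5 s.
At the end, for the whole second after the job is handed in: The bracket hangs upright (within 0.2 rad) by its eye in the hook's dip (within 15 mm), released and still (under 30 mm/s, carriage under 12 mm/s), and the marker's index line is within 4 mm of the pointer's height (all of step 1 and z of marker_grip in the frame of pointer between -0.001 and 0.007 m); the robot touches nothing.
It fails at once if the scale jumps: its carriage moves faster than 0.08 m/s, either way (velocity of joint carriage above 0.08 m/s or velocity of joint carriage below -0.08 m/s).
It fails at once if the scale is forced: carriage beyond 0.112 m, bracket on hook over 15 N, or robot on hook over 10 N (value of joint carriage above 0.112 m or contact force between bracket and carriage above 15 N or contact force between any of the arm, the fingers and carriage above 10 N).
It fails at once if a bystander is moved more than 25 mm (distance of any of punch1, punch2, die1, die2, spanner, carton, plain_bracket from where it was at the start of the episode above 0.025 m).
It also fails if it takes over 67 s, if anything falls off the work surface, if the arm or the gripper's body presses on something with over 40 N, if the wrist force passes 120 N, or if a joint passes its speed limit or range.

## Working session

There is one attempt and no reset: what is moved stays moved. The work goes in short steps, Python scripts to look and compute and a tool call to move; the robot and the scene stay as the last step left them, time stands still between calls to the robot, and variables do not carry over. Pictures are saved under pics/ and viewed, about 8 in all and at most 12, crops included, and the job is handed in when it is done.

Besides the shell and the picture viewer there is one more tool, called after "Emit:" as name(argument=value, ...) on one line, values as JSON. carry_out: Moves the arm, as the interface text tells. Its arguments: {"type":"object","properties":{"moves":{"type":"array"},"squeeze":{"type":"number"}},"required":["moves"]}

```bash
mkdir -p pics; ls
python3 - <<'E'
from workcell import env
import cv2,numpy as np
s=env.get_state();print({k:np.round(v,4).tolist() for k,v in s.items()},env.tip_reach)
for n in("side","top","wrist"):
    c=env.calibration(n);print(n,{k:np.round(v,4).tolist() for k,v in c.items()})
for n in("side","top"):
    cv2.imwrite(f"pics/{n}0.png",env.read_camera(n)[:,:,::-1])
E
```

```text
pics
{'clock': 0.0, 'joint_pos': [-1.4346, 0.314, 0.045, 1.3036, -0.0, 1.4312], 'qvel': [0.0004, -0.0014, -0.0017, 0.0002, -0.0006, -0.0002], 'tau': [-0.0002, -48.0623, 29.8537, 0.0194, 0.0, -0.0], 'tcp_pos': [0.1565, -0.5528, 0.2414], 'orientation': [-0.0007, 0.7976, -0.6032, -0.0007], 'wrist_force': [-0.6158, -0.5706, -0.2516], 'ft_torque': [0.0424, 0.0494, 0.0381], 'finger_gap': 0.0854} 0.011
side {'camera_matrix': [[374.9042, 0.0, 253.1492], [0.0, 374.9042, 188.6937], [0.0, 0.0, 1.0]], 'rvec': [0.3499, -2.7975, 1.1332], 'tvec': [0.5532, 0.2046, 1.2396]}
top {'camera_matrix': [[395.2534, 0.0, 252.9666], [0.0, 395.2534, 192.5016], [0.0, 0.0, 1.0]], 'rvec': [2.1448, -2.1983, 0.1395], 'tvec': [0.023, 0.5765, 1.1877]}
wrist {'camera_matrix': [[295.3074, 0.0, 255.0478], [0.0, 295.3074, 196.9974], [0.0, 0.0, 1.0]], 'hand_eye': [[1.0, -0.0011, -0.0004, 0.0004], [0.0012, 0.945, 0.3271, -0.0852], [0.0, -0.3271, 0.945, -0.1316], [0.0, 0.0, 0.0, 1.0]]}
```

View pics/side0.png

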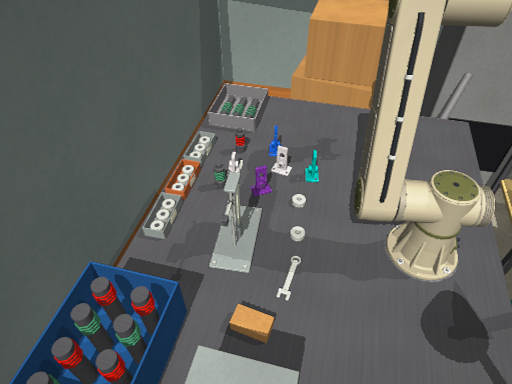

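View pics/top0.png

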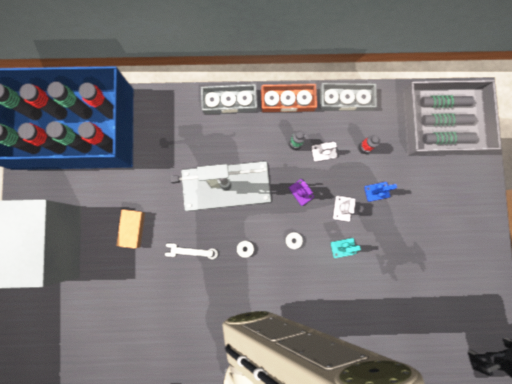

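The side view shows the scale at (238,220). There are two white brackets, at side (235,162)/top (324,151) and side (283,160)/top (344,208). The look-alikes are purple at top (302,191), blue (380,190) and turquoise (344,248). One close crop should settle which white bracket has the eye.

Run:
```python
import cv2,numpy as np
s=cv2.imread("pics/side0.png");t=cv2.imread("pics/top0.png")
a=cv2.resize(s[120:280,200:300],None,fx=3.7,fy=3.7,interpolation=cv2.INTER_CUBIC)
b=cv2.resize(t[130:230,165:365],None,fx=2.15,fy=2.15,interpolation=cv2.INTER_CUBIC)
b2=cv2.resize(t[125:225,295:365],None,fx=3.75,fy=3.75,interpolation=cv2.INTER_CUBIC)
o=np.zeros((600,800,3),np.uint8);o[:a.shape[0],:a.shape[1]]=a;o[:215,370:800]=b;o[220:595,370:370+b2.shape[1]]=b2[:375]
cv2.imwrite("pics/crop0.png",o)
```

```text
(no output)
```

View pics/crop0.png

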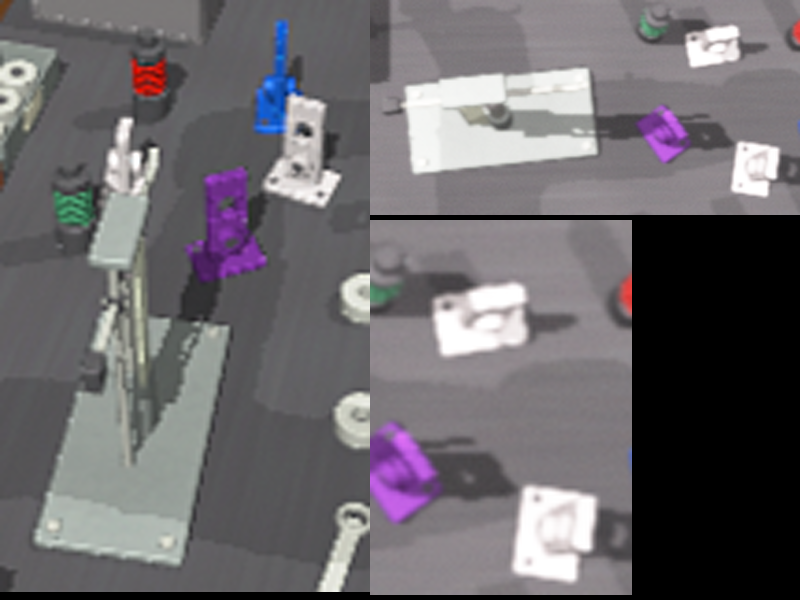

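The bracket with the eye is the white one at side (283,160)/top (344,208): its upper web has an opening and its foot is square to the web. The white one at top (324,151) has a single boss and no eye, so it is the plain bracket. On the scale, the hook arm points to image right in the top view and the marker tab to the left.

```bash
cat > h.py <<'E'
import cv2,numpy as np
from workcell import env
from scipy.spatial.transform import Rotation as R
def quat(s): return R.from_quat(np.roll(s["orientation"],-1))
def cam(n,s=None):
    "K, R (world->cam), t"
    c=env.calibration(n);K=np.array(c["camera_matrix"])
    if n!="wrist":
        return K,cv2.Rodrigues(np.array(c["rvec"]))[0],np.array(c["tvec"]).ravel()
    H=np.array(c["hand_eye"]);T=np.eye(4);T[:3,:3]=quat(s).as_matrix();T[:3,3]=s["tcp_pos"]
    W=np.linalg.inv(T@H);return K,W[:3,:3],W[:3,3]
def ray(C,uv):
    K,Rm,t=C;d=Rm.T@np.linalg.solve(K,[uv[0],uv[1],1.]);return -Rm.T@t,d
def onz(C,uv,z):
    o,d=ray(C,uv);return o+d*(z-o[2])/d[2]
def proj(C,P):
    K,Rm,t=C;p=(Rm@np.atleast_2d(P).T).T+t;p=p@K.T;return p[:,:2]/p[:,2:]
def tri(C1,u1,C2,u2):
    P=cv2.triangulatePoints(C1[0]@np.c_[C1[1],C1[2]],C2[0]@np.c_[C2[1],C2[2]],np.float64(u1).reshape(2,1),np.float64(u2).reshape(2,1)).ravel();return P[:3]/P[3]
def snap(n,name):
    s=env.get_state();im=env.read_camera(n)[:,:,::-1].copy();cv2.imwrite(f"pics/{name}.png",im);return s,im
E
python3 - <<'E'
from h import *
np.set_printoptions(precision=4,suppress=True)
T=cam("top");S=cam("side")
cs=[onz(T,p,.012) for p in [(181.3,169.5),(268.3,161.6),(270.6,202.1),(185,210.5)]]
print(np.array(cs),"mid",np.mean(cs,0))
f=lambda x,y:(x/3.7+200,y/3.7+120)
for p in [(225,325),(180,562),(40,542)]: print("side base",onz(S,f(*p),.012))
g=lambda x,y:((x-370)/3.75+295,y/3.75+125)
for p in [(527,487),(597,492),(578,582),(514,570)]: print("foot top",onz(T,g(*p),.01))
for p in [(340,180),(322,204),(264,190)]: print("foot side",onz(S,f(*p),.01))
for p in [(288,97),(326,103)]: print("top side",onz(S,f(*p),.118))
print("cap",[onz(T,((x-370)/2.15+165,y/2.15+130),.287) for x,y in [(440,82),(505,75),(506,100),(442,106)]])
E
```

```text
[[ 0.6574  0.2322  0.012 ]
 [ 0.6764 -0.0427  0.012 ]
 [ 0.5476 -0.046   0.012 ]
 [ 0.5278  0.2214  0.012 ]] mid [0.6023 0.0912 0.012 ]
side base [ 0.5539 -0.0443  0.012 ]
side base [0.5279 0.2241 0.012 ]
side base [0.6495 0.2345 0.012 ]
foot top [ 0.3788 -0.2465  0.01  ]
foot top [ 0.3732 -0.3043  0.01  ]
foot top [ 0.3007 -0.2847  0.01  ]
foot top [ 0.3118 -0.2325  0.01  ]
foot side [ 0.4825 -0.2797  0.01  ]
foot side [ 0.4943 -0.2379  0.01  ]
foot side [ 0.5592 -0.2444  0.01  ]
top side [ 0.5433 -0.2747  0.118 ]
top side [ 0.5033 -0.2746  0.118 ]
cap [array([0.6116, 0.1475, 0.287 ]), array([0.618 , 0.0734, 0.287 ]), array([0.5891, 0.0728, 0.287 ]), array([0.5839, 0.1455, 0.287 ])]
```

Run:
```python
from h import *
np.set_printoptions(precision=4,suppress=True)
T=cam("top");S=cam("side")
g=lambda x,y:((x-370)/3.75+295,(y-220)/3.75+125)
q=np.array([onz(T,g(*p),.01) for p in [(527,487),(597,492),(578,582),(514,570)]]);print(q,q.mean(0))
# white/grey mask blob in top for foot
im=cv2.imread("pics/top0.png");m=(im.min(2)>150).astype(np.uint8);m[:, :325]=0;m[:,365:]=0;m[:190]=0;m[226:]=0
c=max(cv2.findContours(m,0,1)[0],key=cv2.contourArea);r=cv2.boxPoints(cv2.minAreaRect(c));print(np.array([onz(T,p,.01) for p in r]))
im=cv2.imread("pics/side0.png");m=(im.min(2)>130).astype(np.uint8);m[:, :268]=0;m[:,297:]=0;m[:140]=0;m[180:]=0
# wrist visibility of base pose for later
for p in q: print(np.degrees(np.arctan2(*(p-q[0])[1::-1])))
```

```text
[[ 0.5614 -0.2555  0.01  ]
 [ 0.5557 -0.3143  0.01  ]
 [ 0.4807 -0.2943  0.01  ]
 [ 0.4921 -0.2412  0.01  ]] [ 0.5225 -0.2763  0.01  ]
[[ 0.4911 -0.2343  0.01  ]
 [ 0.5667 -0.2507  0.01  ]
 [ 0.5545 -0.3142  0.01  ]
 [ 0.479  -0.2974  0.01  ]]
0.0
-95.47241127222803
-154.32769870591832
168.3302493008513
```

Emit:
carry_out(moves=[1,-0.0175,-0.043,0,0,0,0,1,-0.0175,-0.043,0,0,0,0,1,-0.0175,-0.043,0,0,0,0,1,-0.0175,-0.043,0,0,0,0,1,-0.0175,-0.043,0,0,0,0], squeeze=60)

```text
clock: 0.72
tcp_pos: [0.3417, -0.4079, 0.2387]
orientation: [-0.002, 0.795, -0.606, -0.002]
wrist_force: [0.2, 0.1, -0.6]
finger_gap: 0.0858
```

Emit:
carry_out(moves=[1,-0.0175,-0.043,0,0,0,0,1,-0.0175,-0.043,0,0,0,0,1,-0.0175,-0.043,0,0,0,0,1,-0.0175,-0.043,0,0,0,0,1,-0.0175,-0.043,0,0,0,0])

```text
clock: 1.35
tcp_pos: [0.5306, -0.2604, 0.237]
orientation: [-0.002, 0.795, -0.606, -0.004]
wrist_force: [0.6, -0.7, -0.6]
finger_gap: 0.0858
```

Emit:
carry_out(moves=[1,0,0,0,0,0,-10.7,1,0,0,0,0,0,-10.7,1,0,0,0,0,0,-10.7,1,0,0,0,0,0,-10.7,1,0,0,0,0,0,-10.7])

```text
clock: 1.98
tcp_pos: [0.5326, -0.2556, 0.2334]
orientation: [-0.005, 0.984, -0.179, -0.006]
wrist_force: [0.6, -0.1, -0.4]
finger_gap: 0.0855
```

Emit:
carry_out(moves=[1,0,0,-0.001,0,0,-10.7,1,0,0,-0.001,0,0,-10.7,1,0,0,-0.001,0,0,-10.7,1,0,0,-0.001,0,0,-10.7,1,0,0,-0.001,0,0,-10.7])

```text
clock: 2.6
tcp_pos: [0.5312, -0.2546, 0.2354]
orientation: [-0.009, 0.959, 0.285, -0.005]
wrist_force: [-0.2, -0.1, -0.3]
finger_gap: 0.0857
```

Emit:
carry_out(moves=[1,0,0,-0.001,0,0,-10.7,1,0,0,-0.001,0,0,-10.7,1,0,0,-0.001,0,0,-10.7,1,0,0,-0.001,0,0,-10.7,1,0,0,-0.001,0,0,-10.7])

```text
clock: 3.22
tcp_pos: [0.5299, -0.2538, 0.2375]
orientation: [-0.013, 0.727, 0.687, -0.001]
wrist_force: [-0.2, -0.6, -0.1]
finger_gap: 0.0855
```

Emit:
carry_out(moves=[1,0,0,-0.001,0,0,-10.7,1,0,0,-0.001,0,0,-10.7,1,0,0,-0.001,0,0,-10.7,1,0,0,-0.001,0,0,-10.7,1,0,0,-0.001,0,0,-10.7])

```text
clock: 3.85
tcp_pos: [0.5287, -0.253, 0.2397]
orientation: [-0.015, 0.338, 0.941, 0.006]
wrist_force: [-0.7, 0.2, -0.1]
finger_gap: 0.0853
```

Emit:
carry_out(moves=[1,0,0,-0.001,0,0,-10.0,1,0,0,-0.001,0,0,-10.0,1,0,0,-0.001,0,0,-8,1,0,0,-0.001,0,0,0,1,0,0,0,0,0,0])

```text
clock: 4.47
tcp_pos: [0.5276, -0.2524, 0.2413]
orientation: [-0.016, 0.093, 0.995, 0.011]
wrist_force: [-0.1, -1.1, -0.7]
finger_gap: 0.0854
```

Run:
```python
from h import *
np.set_printoptions(precision=4,suppress=True)
s,im=snap("wrist","w1")
print(s["tcp_pos"],quat(s).as_matrix(),s["joint_pos"])
cv2.imwrite("pics/w1b.png",cv2.resize(im,None,fx=1.5,fy=1.5))
```

```text
[ 0.5276 -0.2524  0.2413] [[-0.9821  0.1863 -0.029 ]
 [ 0.1857  0.9823  0.0245]
 [ 0.0331  0.0186 -0.9993]] [-0.5855  0.3645  0.1157  1.3597  0.0043 -1.9692]
```

View pics/w1b.png

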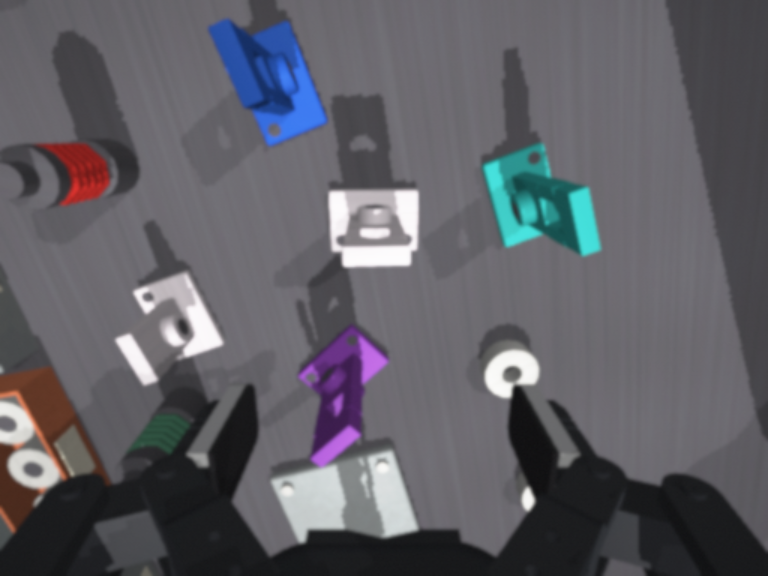

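The wrist view shows the white bracket, aligned with the tool. Its foot spans (328–418, 190–250) and its top bar runs (342,249)–(411,266) in the 1.5x picture. Its shadow shows the eye opening, which confirms the choice.

Run:
```python
from h import *
np.set_printoptions(precision=4,suppress=True)
im=cv2.imread("pics/w1.png")
s=env.get_state();W=cam("wrist",s)
p=np.array([(342,250),(412,249),(410,266),(343,267)])/1.5
q=np.array([onz(W,x,.118) for x in p]);c=q.mean(0);print("top",q,c)
f=np.array([onz(W,np.array(x)/1.5,.01) for x in [(329,190),(418,190)]]);print("foot",f)
d=q[0]-q[1]+q[3]-q[2];print("yaw bar",np.degrees(np.arctan2(d[1],d[0])),"foot",np.degrees(np.arctan2(*(f[0]-f[1])[1::-1])))
Rm=quat(s).as_matrix();print("toolx yaw",np.degrees(np.arctan2(Rm[1,0],Rm[0,0])))
y=np.radians(np.degrees(np.arctan2(d[1],d[0])))
print("d tool",Rm.T@(np.r_[c[:2],.098]-s["tcp_pos"]))
# rotation needed to vertical w/ current yaw
yy=np.arctan2(Rm[1,1],Rm[0,1]);G=np.array([[np.sin(yy),np.cos(yy),0],[-np.cos(yy),np.sin(yy),0],[0,0,-1]]);
print(np.linalg.det(G),np.degrees(R.from_matrix(Rm.T@G).as_rotvec()))
# scale base corners seen
for x in [(280,475),(393,445)]: print("basecorner",onz(W,np.array(x)/1.5,.012))
```

```text
top [[ 0.5437 -0.2783  0.118 ]
 [ 0.5032 -0.2709  0.118 ]
 [ 0.5061 -0.2608  0.118 ]
 [ 0.5453 -0.268   0.118 ]] [ 0.5246 -0.2695  0.118 ]
foot [[ 0.5548 -0.3023  0.01  ]
 [ 0.485  -0.2887  0.01  ]]
yaw bar -10.391994165806123 foot -10.970625102911873
toolx yaw 169.31616180944746
d tool [-0.0049 -0.0201  0.1428]Traceback (most recent call last):
  File "<stdin>", line 14, in <module>
  File "scipy/spatial/transform/_rotation.pyx", line 1143, in scipy.spatial.transform._rotation.Rotation.from_matrix
ValueError: Non-positive determinant (left-handed or null coordinate frame) in rotation matrix 0: [[-0.9995 -0.0006 -0.0331]
 [-0.      0.9998 -0.0186]
 [-0.0331  0.0186  0.9993]].
```

Emit:
carry_out(moves=[1,0,0,0,1.1,-1.9,0,1,0,-0.0175,0.01,0,0,0,1,0,0,0.03,0,0,0,1,0,0,0.03,0,0,0,1,0,0,0,0,0,0])

```text
clock: 5.15
tcp_pos: [0.5236, -0.273, 0.1678]
orientation: [-0.0, 0.097, 0.995, -0.001]
wrist_force: [0.0, 0.1, -0.2]
finger_gap: 0.0854
```

```bash
cat >> h.py <<'E'
def go(c,yaw):
    "tool shift to world TCP c and turn (deg) to pointing down with tool y at yaw (deg)"
    s=env.get_state();Rm=quat(s).as_matrix();y=np.radians(yaw);Y=np.array([np.cos(y),np.sin(y),0]);Z=np.array([0,0,-1.])
    G=np.c_[np.cross(Y,Z),Y,Z];print("t",s["clock"],"tcp",np.round(s["tcp_pos"],4),"shift",np.round(Rm.T@(np.array(c)-s["tcp_pos"]),4),"turn",np.round(np.degrees(R.from_matrix(Rm.T@G).as_rotvec()),2),"F",np.round(s["wrist_force"],1),"gap",s["finger_gap"])
E
python3 - <<'E'
from h import *
go([.5246,-.270,.099],79.3)
E
```

```text
t 5.15 tcp [ 0.5236 -0.273   0.1678] shift [-0.0005  0.0033  0.0688] turn [-0.07 -0.05 -0.39] F [ 0.   0.1 -0.2] gap 0.08536336869846443
```

Emit:
carry_out(moves=[1,-0.0005,0.003,0.02,0,0,0,1,0,0,0.025,0,0,0,1,0,0,0.022,0,0,0,1,0,0,0,0,0,0,-1,0,0,0,0,0,0], squeeze=50)

```text
clock: 5.78
tcp_pos: [0.527, -0.2751, 0.1044]
orientation: [0.002, 0.099, 0.995, -0.002]
wrist_force: [0.4, 0.1, -0.3]
finger_gap: 0.0696
```

Emit:
carry_out(moves=[-1,0,0,0,0,0,0,-1,0,0,0,0,0,0,-1,0,0,0,0,0,0,-1,0,0,0,0,0,0,-1,0,0,0,0,0,0])

```text
clock: 6.4
tcp_pos: [0.5273, -0.2757, 0.1066]
orientation: [0.003, 0.099, 0.995, -0.003]
wrist_force: [-0.9, -1.3, -0.1]
finger_gap: 0.0391
```

Run:
```python
from h import *
go([.5246,-.270,.099],79.3)
```

```text
t 6.4 tcp [ 0.5273 -0.2757  0.1066] shift [0.0039 0.0051 0.0076] turn [-0.3   0.33 -0.66] F [-0.9 -1.3 -0.1] gap 0.03911550221003148
```

Emit:
carry_out(moves=[-1,0,0,-0.02,0,0,0,-1,0,0,-0.042,0,0,0,-1,0,0,-0.042,0,0,0,-1,0,0,-0.042,0,0,0,-1,0,0,-0.04,0,0,0], squeeze=75)

```text
clock: 7.02
tcp_pos: [0.5238, -0.272, 0.2893]
orientation: [-0.004, 0.099, 0.995, 0.002]
wrist_force: [0.4, -0.8, -6.0]
finger_gap: 0.0382
```

Emit:
carry_out(moves=[-1,-0.008,0.02,-0.008,0,0,0,-1,-0.01,0.038,0,0,0,-3,-1,-0.01,0.038,0,0,0,-4,-1,-0.01,0.038,0,0,0,-4,-1,-0.008,0.035,0,0,0,-4])

```text
clock: 7.65
tcp_pos: [0.5921, -0.1055, 0.2943]
orientation: [-0.005, -0.034, 0.999, 0.003]
wrist_force: [-0.2, -0.2, -5.1]
finger_gap: 0.038
```

Emit:
carry_out(moves=[-1,0,0.01,0,0,0,0,-1,0,0,0,0,0,0,-1,0,0,0,0,0,0,-1,0,0,0,0,0,0,-1,0,0,0,0,0,0])

```text
clock: 8.28
tcp_pos: [0.5906, -0.0929, 0.2901]
orientation: [-0.008, -0.035, 0.999, 0.004]
wrist_force: [-0.7, -0.6, -5.4]
finger_gap: 0.038
```

Run:
```python
from h import *
go([.615,-.10,.30],94)
s,im=snap("wrist","w2");s1,a=snap("side","s2");_,t=snap("top","t2")
o=np.zeros((600,800,3),np.uint8)
o[:384,:512]=im
b=cv2.resize(a[140:280,190:300],None,fx=2.6,fy=2.6,interpolation=cv2.INTER_CUBIC);print(b.shape)
o[:b.shape[0],514:514+b.shape[1]]=b
c=cv2.resize(t[145:215,165:350],None,fx=3,fy=3,interpolation=cv2.INTER_CUBIC);o[388:388+c.shape[0],:c.shape[1]]=c
cv2.imwrite("pics/c2.png",o)
```

```text
t 8.275 tcp [ 0.5906 -0.0929  0.2901] shift [-0.0237 -0.0087 -0.0104] turn [ 0.52 -0.91  0.01] F [-0.7 -0.6 -5.4] gap 0.038004477347891
(364, 286, 3)
```

View pics/c2.png

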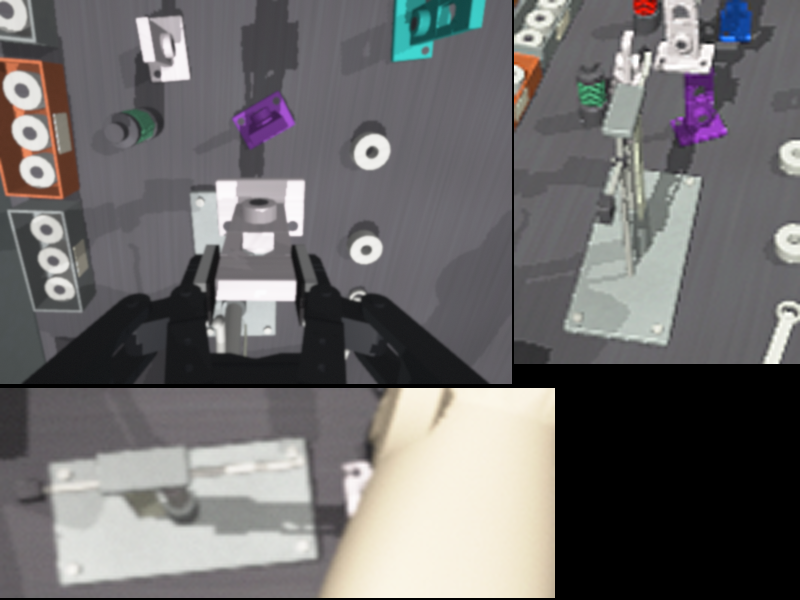

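Run:
```python
from h import *
np.set_printoptions(precision=4,suppress=True)
im=cv2.imread("pics/w2.png");t=cv2.imread("pics/t2.png");a=cv2.imread("pics/side0.png")
o=np.zeros((600,800,3),np.uint8)
o[:420,:400]=cv2.resize(im[285:355,200:266],(400,420),interpolation=cv2.INTER_CUBIC)
o[425:565,:800]=cv2.resize(t[155:190,170:370],(800,140),interpolation=cv2.INTER_CUBIC)
o[:420,410:770]=cv2.resize(a[170:240,215:275],(360,420),interpolation=cv2.INTER_CUBIC)
cv2.imwrite("pics/c3.png",o)
T=cam("top");s=env.get_state();W=cam("wrist",s);S=cam("side")
A=np.r_[.6023,.0912,0];
for yaw in (94,):
    x=np.array([np.cos(np.radians(yaw)),np.sin(np.radians(yaw)),0])
    for nm,d,z in [("saddle",-95,.240),("tip",-117,.252),("grip",120,.24),("grip",120,.2),("cap",0,.287),("cap45",45,.287)]:
        P=A+x*d/1e3+[0,0,z];print(nm,P,"top",proj(T,P)[0],"wrist",proj(W,P)[0],"side",proj(S,P)[0])
```

```text
saddle [ 0.6089 -0.0036  0.24  ] top [258.6761 170.999 ] wrist [223.5635 329.6246] side [241.1654 166.2797]
tip [ 0.6105 -0.0255  0.252 ] top [267.4186 169.4263] wrist [220.989  317.9937] side [242.4598 158.8462]
grip [0.5939 0.2109 0.24  ] top [175.0877 178.6853] wrist [231.2312 496.2663] side [225.2742 218.2332]
grip [0.5939 0.2109 0.2   ] top [177.8027 180.887 ] wrist [233.3724 451.2461] side [226.1555 227.2792]
cap [0.6023 0.0912 0.287 ] top [220.6455 171.3677] wrist [222.7713 480.8045] side [233.9367 176.1531]
cap45 [0.5992 0.1361 0.287 ] top [202.2945 173.0514] wrist [224.9099 516.2546] side [230.4545 187.1343]
```

View pics/c3.png

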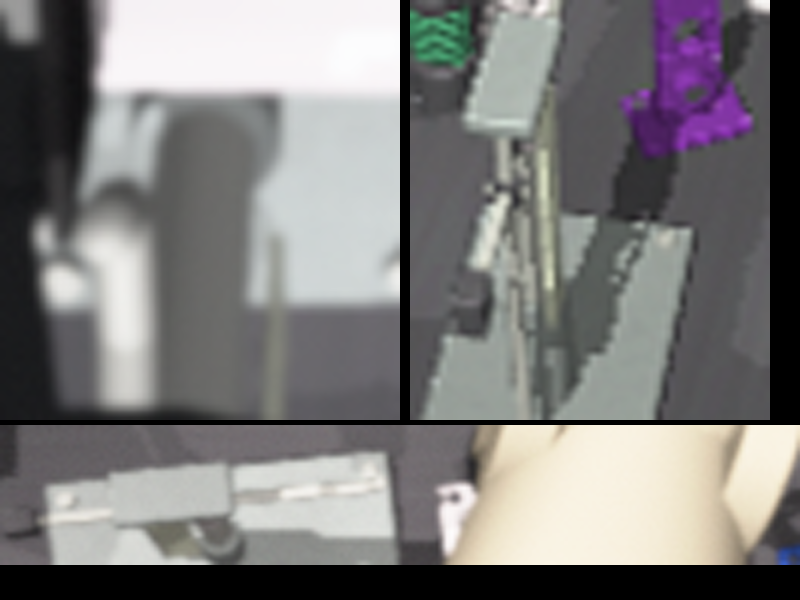

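Run:
```python
from h import *
np.set_printoptions(precision=4,suppress=True)
c=env.calibration("wrist");H=np.array(c["hand_eye"]);K=np.array(c["camera_matrix"])
def tool(uv,z):
    d=H[:3,:3]@np.linalg.solve(K,[*uv,1.]);o=H[:3,3];return o+d*(z-o[2])/d[2]
q=np.array([tool(p,-.0114) for p in [(217,279),(297,279),(295,299),(217,299)]]);print(q,q.mean(0))
print(np.array([tool(p,.0966) for p in [(216,181),(305,180)]]))
im=cv2.imread("pics/w2.png");m=(im.min(2)>200).astype(np.uint8);m[:270]=0;m[305:]=0;m[:,:205]=0;m[:,305:]=0
x=max(cv2.findContours(m,0,1)[0],key=cv2.contourArea);print(cv2.boundingRect(x))
```

```text
[[-0.0189 -0.0018 -0.0114]
 [ 0.0193 -0.0018 -0.0114]
 [ 0.0188  0.0097 -0.0114]
 [-0.0194  0.0097 -0.0114]] [-0.      0.004  -0.0114]
[[-0.0322 -0.0193  0.0966]
 [ 0.0392 -0.02    0.0966]]
(217, 281, 79, 24)
```

Run:
```python
from h import *
go([.615,-.058,.2696],94)
```

```text
t 8.425 tcp [ 0.5907 -0.0926  0.2902] shift [-0.027   0.0326  0.0204] turn [ 0.52 -0.9   0.04] F [-0.2 -0.  -5.4] gap 0.03864236397674905
```

Emit:
carry_out(moves=[-1,-0.01,0.005,0.005,0.5,-0.9,0,-1,-0.012,0.01,0.008,0,0,0,-1,-0.005,0.012,0.006,0,0,0,-1,0,0.004,0,0,0,0,-1,0,0,0,0,0,0])

```text
clock: 9.05
tcp_pos: [0.6172, -0.0565, 0.269]
orientation: [0.0, -0.036, 0.999, 0.0]
wrist_force: [-0.1, -0.7, -4.4]
finger_gap: 0.0383
```

Run:
```python
from h import *
go([.615,-.058,.2696],94)
s,a=snap("side","s3");_,t=snap("top","t3")
o=np.zeros((600,800,3),np.uint8)
o[:600,:480]=cv2.resize(a[145:195,220:260],(480,600),interpolation=cv2.INTER_CUBIC)
o[:240,485:800]=cv2.resize(t[145:190,230:290],(315,240),interpolation=cv2.INTER_CUBIC)
_,w=snap("wrist","w3");o[245:485,485:800]=cv2.resize(w[230:384,155:357],(315,240),interpolation=cv2.INTER_CUBIC)
cv2.imwrite("pics/c4.png",o)
```

```text
t 9.05 tcp [ 0.6172 -0.0565  0.269 ] shift [ 0.0023 -0.0013 -0.0006] turn [0.03 0.02 0.09] F [-0.1 -0.7 -4.4] gap 0.03826952183109117
```

View pics/c4.png

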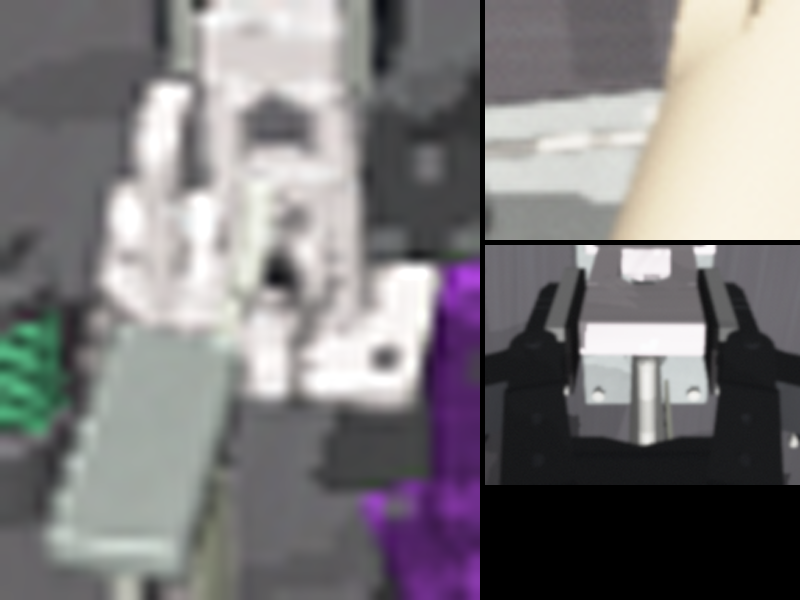

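Run:
```python
from h import *
np.set_printoptions(precision=2,suppress=True)
S=cam("side");s=env.get_state();Rm=quat(s).as_matrix()
for nm,p in [("eye top",(.001,.0105,.0126)),("eyeL",(.011,.0105,.0266)),("eyeR",(-.009,.0105,.0266)),("eye bot",(.001,.0105,.0406)),("bar top front L",(.02,.010,-.0114)),("R",(-.02,.010,-.0114))]:
    u=proj(S,s["tcp_pos"]+Rm@p)[0];print(nm,u,(u-[220,145])*12)
xs=np.r_[-.0698,.9976,0]
for nm,d,z in [("tip",-117,.252),("sad",-95,.24)]:
    u=proj(S,np.r_[.6038,.0912,0]+xs*d/1e3+[0,0,z])[0];print(nm,u,(u-[220,145])*12)
```

```text
eye top [242.7  153.17] [272.36  98.  ]
eyeL [245.86 156.84] [310.33 142.09]
eyeR [239.78 156.14] [237.37 133.65]
eye bot [242.94 159.76] [275.24 177.08]
bar top front L [248.44 147.91] [341.23  34.86]
R [236.   146.51] [192.02  18.1 ]
tip [242.   158.77] [264.02 165.24]
sad [240.71 166.2 ] [248.47 254.42]
```

Emit:
carry_out(moves=[-1,0.0018,0,0,0,0,0,-1,0,0.006,0,0,0,0,-1,0,0.006,0,0,0,0,-1,0,0.006,0,0,0,0,-1,0,0.005,0,0,0,0])

```text
clock: 9.82
tcp_pos: [0.6135, -0.0341, 0.2701]
orientation: [0.001, -0.034, 0.999, 0.0]
wrist_force: [0.1, 0.0, -5.3]
finger_gap: 0.0385
```

Run:
```python
from h import *
go([.6155,-.0085,.2696],94)
```

```text
t 9.825 tcp [ 0.6135 -0.0341  0.2701] shift [-0.0037  0.0254  0.0005] turn [ 0.    0.13 -0.08] F [ 0.1  0.  -5.3] gap 0.03848181164970335
```

Emit:
carry_out(moves=[-1,0,0.005,0,0,0,0,-1,0,0.005,0,0,0,0,-1,0,0.005,0,0,0,0,-1,0,0.003,0,0,0,0,-1,0,0,0,0,0,0])

```text
clock: 10.45
tcp_pos: [0.6122, -0.0142, 0.2701]
orientation: [0.001, -0.035, 0.999, 0.0]
wrist_force: [0.4, 1.3, -5.0]
finger_gap: 0.0386
```

Run:
```python
from h import *
go([.612,-.0085,.2696],94)
```

```text
t 10.45 tcp [ 0.6122 -0.0142  0.2701] shift [-0.0002  0.0057  0.0005] turn [-0.    0.13 -0.02] F [ 0.4  1.3 -5. ] gap 0.038626915012209
```

Emit:
carry_out(moves=[-1,0,0.003,0,0,0,0,-1,0,0.002,0.002,0,0,0,-1,0,0,0.003,0,0,0,-1,0,0,0.003,0,0,0,-1,0,0,0.002,0,0,0])

```text
clock: 11.08
tcp_pos: [0.6119, -0.0094, 0.2593]
orientation: [0.001, -0.034, 0.999, -0.0]
wrist_force: [-0.6, -0.2, -5.2]
finger_gap: 0.0385
```

Run:
```python
from h import *
go([.612,-.0085,.2526],94)
s,a=snap("side","s4")
o=np.zeros((600,800,3),np.uint8)
o[:600,:480]=cv2.resize(a[145:195,220:260],(480,600),interpolation=cv2.INTER_CUBIC)
_,w=snap("wrist","w4");o[245:485,485:800]=cv2.resize(w[230:384,155:357],(315,240),interpolation=cv2.INTER_CUBIC)
cv2.imwrite("pics/c5.png",o)
```

```text
t 11.075 tcp [ 0.6119 -0.0094  0.2593] shift [-0.0002  0.0009  0.0067] turn [-0.02  0.12 -0.06] F [-0.6 -0.2 -5.2] gap 0.03848307714006873
```

View pics/c5.png

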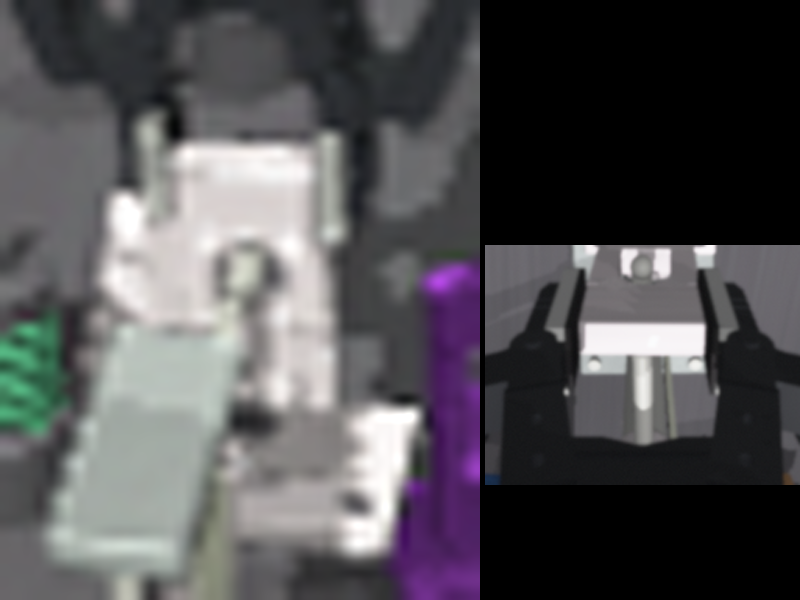

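Emit:
carry_out(moves=[-1,0,0.0005,0.0015,0,0,0,-1,0,0,0.0015,0,0,0,-1,0,0,0.0015,0,0,0,-1,0,0,0.0015,0,0,0,-1,0,0,0.0015,0,0,0])

```text
clock: 11.8
tcp_pos: [0.612, -0.0088, 0.2517]
orientation: [0.001, -0.034, 0.999, -0.0]
wrist_force: [0.2, 1.1, -5.2]
finger_gap: 0.0385
```

Emit:
carry_out(moves=[-1,0,0,0.002,0,0,0,-1,0,0,0.002,0,0,0,-1,0,0,0.0025,0,0,0,-1,0,0,0.0025,0,0,0,-1,0,0,0.0025,0,0,0])

```text
clock: 12.42
tcp_pos: [0.6121, -0.0086, 0.2397]
orientation: [0.002, -0.034, 0.999, 0.0]
wrist_force: [0.3, -0.1, -4.6]
finger_gap: 0.0382
```

Emit:
carry_out(moves=[-1,0,0,0.0025,0,0,0,-1,0,0,0.003,0,0,0,-1,0,0,0.003,0,0,0,-1,0,0,0.003,0,0,0,-1,0,0,0.003,0,0,0])

```text
clock: 13.05
tcp_pos: [0.6123, -0.0084, 0.2247]
orientation: [0.002, -0.035, 0.999, 0.0]
wrist_force: [0.9, 0.4, -3.6]
finger_gap: 0.0384
```

Run:
```python
from h import *
go([.612,-.0085,.1776],94)
```

```text
t 13.05 tcp [ 0.6123 -0.0084  0.2247] shift [ 0.0005 -0.0001  0.0471] turn [ 0.02  0.23 -0.04] F [ 0.9  0.4 -3.6] gap 0.03842786096288241
```

Emit:
carry_out(moves=[-1,0,0,0.003,0,0,0,-1,0,0,0.003,0,0,0,-1,0,0,0.003,0,0,0,-1,0,0,0.003,0,0,0,-1,0,0,0.003,0,0,0])

```text
clock: 13.68
tcp_pos: [0.6125, -0.0081, 0.2091]
orientation: [0.002, -0.035, 0.999, 0.0]
wrist_force: [-1.1, 1.3, -1.3]
finger_gap: 0.0383
```

Emit:
carry_out(moves=[-1,0,0,0.003,0,0,0,-1,0,0,0.003,0,0,0,-1,0,0,0.003,0,0,0,-1,0,0,0.003,0,0,0,-1,0,0,0.003,0,0,0])

```text
clock: 14.3
tcp_pos: [0.6127, -0.0078, 0.1936]
orientation: [0.003, -0.035, 0.999, 0.001]
wrist_force: [-0.8, 1.8, -0.9]
finger_gap: 0.0386
```

Emit:
carry_out(moves=[-1,0,0,0.002,0,0,0,-1,0,0,0.002,0,0,0,-1,0,0,0,0,0,0,-1,0,0,0,0,0,0,-1,0,0,0,0,0,0])

```text
clock: 14.92
tcp_pos: [0.6128, -0.0077, 0.1895]
orientation: [0.003, -0.035, 0.999, 0.001]
wrist_force: [-1.0, 1.2, -1.8]
finger_gap: 0.0383
```

```bash
cat > f.py <<'E'
from h import *
F=[]
for i in range(8):
    env.read_camera("side");s=env.get_state();F.append([*s["wrist_force"],s["tcp_pos"][2]])
F=np.array(F);print(F.mean(0).round(3),F.std(0).round(3))
E
python3 f.py
```

```text
[-0.847  1.759 -0.896  0.189] [0.369 0.47  0.454 0.   ]
```

Emit:
carry_out(moves=[-1,0,0.0015,0.002,0,0,0,-1,0,0,0.002,0,0,0,-1,0,0,0.002,0,0,0,-1,0,0,0,0,0,0,-1,0,0,0,0,0,0])

```text
clock: 15.95
tcp_pos: [0.6131, -0.0069, 0.1831]
orientation: [0.003, -0.035, 0.999, -0.0]
wrist_force: [-0.8, 0.5, 0.0]
finger_gap: 0.0387
```

```bash
python3 f.py
python3 - <<'E'
from h import *
go([.612,-.0085,.1776],94)
s,a=snap("side","s5");_,w=snap("wrist","w5")
o=np.zeros((600,800,3),np.uint8)
o[:600,:480]=cv2.resize(a[145:235,210:282],(480,600),interpolation=cv2.INTER_CUBIC)
o[:308,485:800]=cv2.resize(w[184:384,155:357],(315,308),interpolation=cv2.INTER_CUBIC)
cv2.imwrite("pics/c6.png",o)
E
```

```text
[-0.708  1.098 -0.373  0.183] [0.696 0.214 0.45  0.   ]
t 16.35 tcp [ 0.6132 -0.0069  0.1832] shift [ 0.0013 -0.0016  0.0056] turn [-0.02  0.38 -0.04] F [-0.2  0.9  0.4] gap 0.0381125475602408
```

View pics/c6.png

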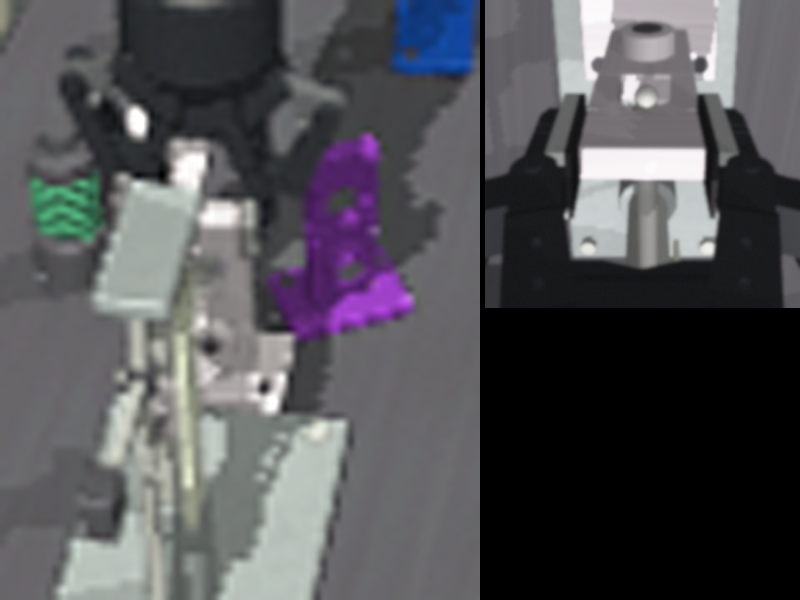

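The wrist view shows the tip through the eye, at crop (646,95), and the bracket hanging straight. The wrist force is back at its no-load bias of about -0.35 N, so the scale carries everything. I'll release gently.

Emit:
carry_out(moves=[-1,0,0,0,0,0,0,-0.12,0,0,0,0,0,0,-0.1,0,0,0,0,0,0,-0.09,0,0,0,0,0,0,-0.08,0,0,0,0,0,0], squeeze=20)

```text
clock: 17.08
tcp_pos: [0.6131, -0.0068, 0.1831]
orientation: [0.003, -0.035, 0.999, -0.0]
wrist_force: [-0.0, 0.1, 0.1]
finger_gap: 0.0395
```

Emit:
carry_out(moves=[-0.07,0,0,0,0,0,0,-0.06,0,0,0,0,0,0,-0.05,0,0,0,0,0,0,-0.04,0,0,0,0,0,0,-0.03,0,0,0,0,0,0])

```text
clock: 17.7
tcp_pos: [0.6133, -0.0071, 0.1832]
orientation: [0.003, -0.034, 0.999, -0.0]
wrist_force: [0.3, -0.7, -0.7]
finger_gap: 0.0415
```

```bash
python3 f.py
python3 - <<'E'
from h import *
go([.612,-.0085,.1776],94)
E
```

```text
[-0.175 -0.282  0.185  0.183] [0.583 0.377 0.414 0.   ]
t 18.1 tcp [ 0.6132 -0.007   0.1832] shift [ 0.0014 -0.0014  0.0056] turn [-0.03  0.38 -0.05] F [0.4 0.5 0.3] gap 0.0419135901733325
```

Emit:
carry_out(moves=[0.0,0,0,0,0,0,0,0.1,0,0,0,0,0,0,0.25,0,0,0,0,0,0,0.4,0,0,0,0,0,0,0.4,0,0,0,0,0,0])

```text
clock: 18.73
tcp_pos: [0.6133, -0.007, 0.1832]
orientation: [0.003, -0.035, 0.999, -0.0]
wrist_force: [0.5, -0.2, 0.4]
finger_gap: 0.0598
```

Emit:
carry_out(moves=[0.4,0,0,-0.01,0,0,0,0.4,0,0,-0.015,0,0,0,0.4,0,0,-0.02,0,0,0,0.4,0,0,-0.03,0,0,0,0.4,0,0,-0.04,0,0,0])

```text
clock: 19.35
tcp_pos: [0.6112, -0.0068, 0.3024]
orientation: [0.002, -0.034, 0.999, 0.0]
wrist_force: [0.5, -1.3, -0.6]
finger_gap: 0.0598
```

Run:
```python
from h import *
go([.612,-.05,.36],94)
s,a=snap("side","s6")
im=cv2.resize(a[130:280,180:300],(640,800),interpolation=cv2.INTER_CUBIC)
o=np.zeros((600,800,3),np.uint8);o[:600,:480]=cv2.resize(a[145:245,210:290],(480,600),interpolation=cv2.INTER_CUBIC)
_,w=snap("wrist","w6");o[:240,482:800]=cv2.resize(w,(318,240));cv2.imwrite("pics/c7.png",o)
```

```text
t 19.35 tcp [ 0.6112 -0.0068  0.3024] shift [ 0.002  -0.0431 -0.0577] turn [ 0.01  0.2  -0.05] F [ 0.5 -1.3 -0.6] gap 0.059799134557904664
```

View pics/c7.png

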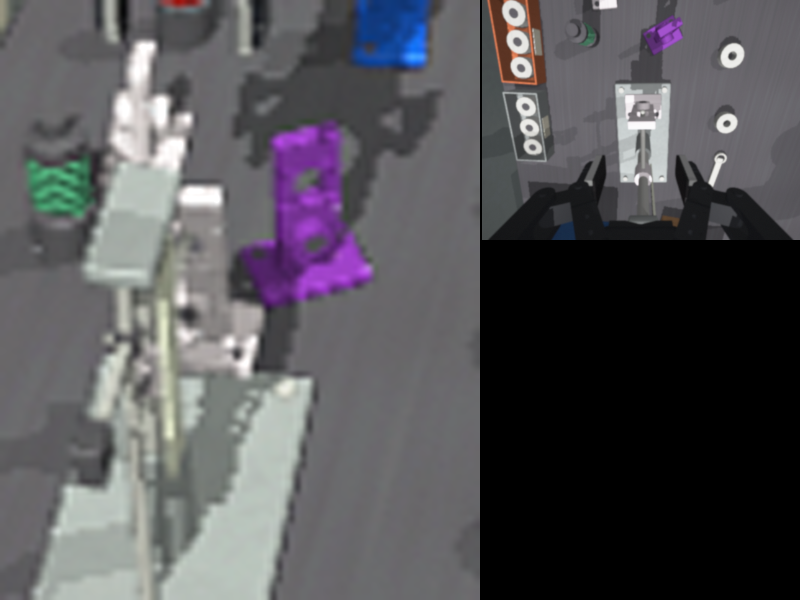

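Released: the bracket hangs upright on the hook at crop (205,270), and the dark marker block is still up at (92,455). I'll go over to the marker side, and measure how far the bracket settled by comparing the before and after side views.

Emit:
carry_out(moves=[0.4,0,0,-0.03,0,0,0,0.4,0,0,-0.04,0,0,0,0.4,0,0.04,-0.005,0,0,0,0.4,0,0.05,0,0,0,0,0.4,0,0.05,0,0,0,0])

```text
clock: 20.08
tcp_pos: [0.6035, 0.1321, 0.3883]
orientation: [0.01, -0.031, 0.999, -0.001]
wrist_force: [0.8, 0.2, -0.6]
finger_gap: 0.0597
```

Emit:
carry_out(moves=[0.4,0,0.05,0,0,0,0,0.4,0,0.025,0,0,0,0,0.4,0,0,0,0,0,10.7,0.4,0,0,0,0,0,10.7,0.4,0,0,0,0,0,10.7])

```text
clock: 20.7
tcp_pos: [0.597, 0.2145, 0.3905]
orientation: [0.011, 0.25, 0.968, 0.003]
wrist_force: [-1.0, 0.6, 0.1]
finger_gap: 0.0598
```

Emit:
carry_out(moves=[0.4,0,0,0,0,0,10.7,0.4,0,0,0,0,0,10.7,0.4,0,0,0,0,0,10.7,0.4,0,0,0,0,0,10.7,0.4,0,0,0,0,0,10.7])

```text
clock: 21.32
tcp_pos: [0.5964, 0.2147, 0.3932]
orientation: [0.009, 0.66, 0.751, 0.008]
wrist_force: [0.4, 0.2, 0.2]
finger_gap: 0.0597
```

Emit:
carry_out(moves=[0.4,0,0,0,0,0,10.7,0.4,0,0,0,0,0,10.7,0.4,0,0,0,0,0,10.7,0.4,0,0,0,0,0,10.7,0.4,0,0,0,0,0,10.7])

```text
clock: 21.95
tcp_pos: [0.5959, 0.2146, 0.3958]
orientation: [0.005, 0.928, 0.372, 0.013]
wrist_force: [-0.4, -1.1, -0.3]
finger_gap: 0.0599
```

Emit:
carry_out(moves=[0.4,0,0,0,0,0,10.7,0.4,0,0,0,0,0,10.0,0.4,0,0,0,0,0,9,0.4,0,0,0,0,0,0,0.4,0,0,0,0,0,0])

```text
clock: 22.58
tcp_pos: [0.5954, 0.2145, 0.3982]
orientation: [0.001, 0.993, 0.117, 0.015]
wrist_force: [-0.6, -0.6, 0.0]
finger_gap: 0.0604
```

Run:
```python
from h import *
np.set_printoptions(precision=3,suppress=True)
go([.594,.211,.25],-86);print(env.get_state()["joint_pos"])
s,w=snap("wrist","w7");s1,a=snap("side","s7")
S=cam("side")
def shift(A,B,box,w=None):
    x0,y0,x1,y1=box;g=lambda i:cv2.cvtColor(i,cv2.COLOR_BGR2GRAY).astype(np.float32)
    M=np.eye(2,3,dtype=np.float32);M[:,2]+=0
    cc,M=cv2.findTransformECC(g(A)[y0:y1,x0:x1],g(B)[y0:y1,x0:x1],M,cv2.MOTION_TRANSLATION,(3,200,1e-5));return cc,M[:,2]
L=lambda n:cv2.imread(f"pics/{n}.png")
for n in("s6","s7"):
    print(n,"foot+web vs s5",shift(L("s5"),L(n),(240,184,256,208)))
e=lambda z:proj(S,[.611,-.003,z])[0]
print("px/m",(e(.16)-e(.17))/.01)
print("marker vs s0",shift(L("side0"),L("s7"),(219,212,232,228)))
```

```text
t 22.575 tcp [0.595 0.214 0.398] shift [-0.006  0.002  0.148] turn [ 0.17 -1.68  9.47] F [-0.6 -0.6  0. ] gap 0.060410153015866795
[ 0.221  0.442  0.617  1.716 -0.005  1.557]
s6 foot+web vs s5 (0.9842665977535923, array([-0.086,  0.61 ], dtype=float32))
s7 foot+web vs s5 (0.9478730607082876, array([-0.026,  0.431], dtype=float32))
px/m [  9.673 214.989]
marker vs s0 (0.9401285844910396, array([-0.232, -0.602], dtype=float32))
```

Emit:
carry_out(moves=[0.4,0,0,0,0.2,-1.7,9.5,0.4,0,0,0.03,0,0,0,0.4,0,0,0.04,0,0,0,0.4,0,0,0.035,0,0,0,0.4,0,0,0,0,0,0])

```text
clock: 23.3
tcp_pos: [0.5958, 0.2146, 0.2913]
orientation: [-0.0, 0.999, 0.035, 0.001]
wrist_force: [-0.5, -0.4, 0.6]
finger_gap: 0.06
```

Run:
```python
from h import *
np.set_printoptions(precision=3,suppress=True)
go([.595,.211,.23],-86)
s,w=snap("wrist","w8");W=cam("wrist",s)
o=cv2.resize(w[190:384,120:392],(800,571),interpolation=cv2.INTER_CUBIC);cv2.imwrite("pics/c8.png",o)
xs=np.r_[-.0698,.9976,0]
for nm,d,z in [("grip top",120,.245),("grip mid",120,.232),("post top",0,.287),("rod top",45,.287)]:
    u=proj(W,np.r_[.6035,.0912,0]+xs*d/1e3+[0,0,z])[0];print(nm,u,(u-[120,190])*2.941)
```

```text
t 23.3 tcp [0.596 0.215 0.291] shift [-0.001  0.004  0.061] turn [-0.05 -0.06 -0.04] F [-0.5 -0.4  0.6] gap 0.06000802603949247
grip top [252.666 234.409] [390.17  130.606]
grip mid [252.766 226.211] [390.464 106.498]
post top [253.144 425.542] [391.576 692.728]
rod top [252.849 374.969] [390.71  543.994]
```

View pics/c8.png

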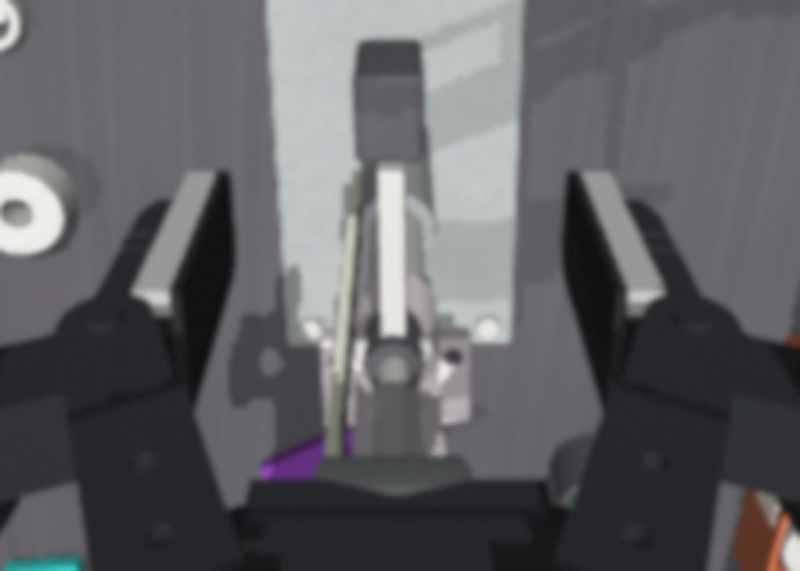

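Run:
```python
from h import *
from scipy.optimize import least_squares
np.set_printoptions(precision=4,suppress=True)
s=env.get_state();W=cam("wrist",s);S=cam("side")
uv=np.array([(361,40),(418,40),(358,75),(422,75),(356,160),(424,160)])/2.941+[120,190]
xs=np.r_[-.0698,.9976,0];ys=np.r_[-.9976,-.0698,0]
# image left = world -x = +ys
loc=np.array([(11,8,-13),(11,-8,-13),(11,8,13),(11,-8,13),(-11,8,13),(-11,-8,13)])/1e3
def pts(c): return c+loc[:,:1]*xs+loc[:,1:2]*ys+loc[:,2:]*[0,0,1]
for l in(loc,):
    r=least_squares(lambda c:(proj(W,pts(c))-uv).ravel(),[.595,.211,.225]);print(r.x,r.fun.round(1))
for z in(.21,.22,.23,.24): print(z,proj(S,[.595,.211,z])[0])
im=cv2.imread("pics/side0.png").min(2)[205:235,215:238];print(im)
```

```text
[0.5964 0.2077 0.2207] [-0.4 -0.3  0.6 -0.4 -0.6  0.6  0.4  0.6  0.6 -0.3 -0.5 -0.4]
0.21 [225.5661 225.0163]
0.22 [225.3448 222.7706]
0.23 [225.1205 220.4938]
0.24 [224.893  218.1855]
[[ 98 100  98  96  96  99  98  99  97  95  93 102 142 193 217 187  94 113
  124 102 102 136 172]
 [ 98  99  98  95  97  98  99 100  99  98  90 132 183 186 209 166  97 110
  136 145 101 125 155]
 [ 98  99  98  95  96  99 100  98  99  95  83 130 194 205 199 140  97 109
  140 152 100 123 158]
 [100  99  95  96  99  98  98  99  99  93  89 133 192 215 189 109  99 110
  140 150 101 123 160]
 [100  97  94  97 101  99  98 100  98  92 102 154 196 216 186 125 144 108
  140 149 101 123 161]
 [ 98  96  97  99  99  98  99  98  98  85 113 182 201 207 175 151 147 107
  140 148 100 123 161]
 [ 98  96  97 100  99  98  99  99  98  91 126 191 208 190 144 170 147 103
  133 148 101 114 146]
 [ 95  96  98  99  99  99  98  99  94 102 153 198 215 186 131 174 167 140
  131 148 101 111 152]
 [ 95  97  99  98  99  99  99  99  92 119 177 200 208 175 153 170 162 151
  129 145 100 111 154]
 [ 95  97 100  98  95  96  99  94  81 104 
[... 1295 characters left out ...]
154 125 125  85  87]
 [ 84  84  85  84  84 118 158 153 154 154 151 154 154 154 153 155 146 144
  156 129 123  84 102]
 [ 84  83  84  85 100 135 154 153 154 154 154 153 153 154 152 153 143 141
  159 135 123  84 104]
 [ 84  84  84  75 103 152 151 151 152 153 153 151 151 151 153 154 142 135
  161 140 123  84 105]
 [ 84  84  86  83 117 156 151 151 152 151 153 153 151 152 153 155 139 129
  162 134 105  84  89]
 [ 84  84  84  94 129 156 153 153 153 154 153 152 154 154 154 155 141 132
  164 137 102  84  83]
 [ 84  85  82 127 173 153 152 153 155 154 154 154 153 152 152 154 137 127
  163 140 106  84  83]
 [ 85  85  84 119 160 150 149 151 151 151 152 152 153 154 154 154 142 141
  164 140  96  84  84]]
```

Emit:
carry_out(moves=[0.4,0,0.006,0.02,0,0,0,0.4,0,0,0.025,0,0,0,0.4,0,0,0.02,0,0,0,0.4,0,0,0.01,0,0,0,0.2,0,0,0,0,0,0], squeeze=40)

```text
clock: 23.98
tcp_pos: [0.6039, 0.2102, 0.229]
orientation: [-0.002, 0.999, 0.036, 0.011]
wrist_force: [-0.0, 0.0, 0.8]
finger_gap: 0.0514
```

Emit:
carry_out(moves=[0,0,0,0,0,0,0,-0.3,0,0,0,0,0,0,-1,0,0,0,0,0,0,-1,0,0,0,0,0,0,-1,0,0,0,0,0,0])

```text
clock: 24.6
tcp_pos: [0.5941, 0.2097, 0.2298]
orientation: [-0.001, 0.999, 0.037, 0.002]
wrist_force: [0.3, -0.7, -2.9]
finger_gap: 0.0151
```

Emit:
carry_out(moves=[-1,0,0,0,0,0,0,-1,0,0,0,0,0,0,-1,0,0,0,0,0,0,-1,0,0,0,0,0,0,-1,0,0,0,0,0,0])

```text
clock: 25.22
tcp_pos: [0.5942, 0.2097, 0.2298]
orientation: [-0.002, 0.999, 0.037, 0.001]
wrist_force: [-1.0, -0.8, -2.7]
finger_gap: 0.0152
```

```bash
python3 f.py;python3 - <<'E'
from h import *
go([.595,.2085,.215],-86)
E
```

```text
[-1.012 -0.093 -2.332  0.23 ] [0.466 0.417 0.212 0.   ]
t 25.625 tcp [0.5942 0.2097 0.2298] shift [0.0007 0.0013 0.0148] turn [-0.17 -0.15  0.27] F [-1.4  0.4 -1.9] gap 0.01516566994454397
```

Emit:
carry_out(moves=[-1,0,0,-0.002,0,0,0,-1,0,0,-0.002,0,0,0,-1,0,0,-0.002,0,0,0,-1,0,0,0,0,0,0,-1,0,0,0,0,0,0])

```text
clock: 26.25
tcp_pos: [0.5942, 0.2097, 0.2362]
orientation: [-0.002, 0.999, 0.037, 0.001]
wrist_force: [-0.4, 0.4, -3.1]
finger_gap: 0.0151
```

```bash
python3 f.py;python3 - <<'E'
from h import *
s=env.get_state();print(s["joint_pos"],s["tcp_pos"],s["ft_torque"])
E
```

```text
[-0.699 -0.254 -2.296  0.236] [0.433 0.609 0.479 0.   ]
[0.21066574 0.4217042  0.18897323 1.33489433 0.00267312 1.70702559] [0.59417054 0.20965573 0.23623451] [-0.06201787  0.1207593   0.1733266 ]
```

Emit:
carry_out(moves=[-1,0,0,-0.003,0,0,0,-1,0,0,-0.003,0,0,0,-1,0,0,-0.003,0,0,0,-1,0,0,0,0,0,0,-1,0,0,0,0,0,0])

```text
clock: 27.28
tcp_pos: [0.5941, 0.2096, 0.2418]
orientation: [-0.001, 0.999, 0.037, -0.001]
wrist_force: [0.2, -1.0, -6.2]
finger_gap: 0.0149
```

```bash
python3 f.py
```

```text
[ 1.014 -0.015 -7.755  0.242] [0.297 0.314 0.327 0.   ]
```

Emit:
carry_out(moves=[-1,0,0,-0.002,0,0,0,-1,0,0,-0.002,0,0,0,-1,0,0,0,0,0,0,-1,0,0,0,0,0,0,-1,0,0,0,0,0,0])

```text
clock: 28.3
tcp_pos: [0.594, 0.2097, 0.242]
orientation: [-0.001, 0.999, 0.037, -0.003]
wrist_force: [3.6, 0.9, -15.0]
finger_gap: 0.0151
```

```bash
python3 f.py
```

```text
[  2.596   0.534 -13.532   0.242] [0.496 0.35  0.509 0.   ]
```

Emit:
carry_out(moves=[-1,0,0,0.004,0,0,0,-1,0,0,0.006,0,0,0,-1,0,0,0.008,0,0,0,-1,0,0,0.008,0,0,0,-1,0,0,0.008,0,0,0])

```text
clock: 29.32
tcp_pos: [0.5942, 0.2097, 0.214]
orientation: [-0.002, 0.999, 0.037, 0.001]
wrist_force: [-1.9, -1.0, 2.4]
finger_gap: 0.0152
```

Emit:
carry_out(moves=[-1,0,0,0.008,0,0,0,-1,0,0,0.008,0,0,0,-1,0,0,0.008,0,0,0,-1,0,0,0.004,0,0,0,-1,0,0,0,0,0,0])

```text
clock: 29.95
tcp_pos: [0.5942, 0.2097, 0.1823]
orientation: [-0.001, 0.999, 0.037, 0.001]
wrist_force: [-1.4, -0.7, 0.7]
finger_gap: 0.0156
```

```bash
python3 f.py
python3 - <<'E'
from h import *
go([.594,.2097,.1698],-86)
s,a=snap("side","s8")
L=lambda n:cv2.cvtColor(cv2.imread(f"pics/{n}.png"),cv2.COLOR_BGR2GRAY).astype(np.float32)
def shift(A,B,box):
    x0,y0,x1,y1=box;M=np.eye(2,3,dtype=np.float32);cc,M=cv2.findTransformECC(L(A)[y0:y1,x0:x1],L(B)[y0:y1,x0:x1],M,cv2.MOTION_TRANSLATION,(3,200,1e-5));return round(cc,3),M[:,2]
for n in("s6","s7","s8"):
    for b in [(240,184,256,208),(238,188,256,210),(242,192,258,210)]: print(n,shift("s5",n,b))
E
```

```text
[-0.324 -0.35  -2.743  0.182] [0.827 0.852 0.696 0.   ]
t 30.35 tcp [0.5941 0.2097 0.1827] shift [-0.0002  0.      0.0129] turn [-0.16 -0.09  0.25] F [-0.4 -0.6 -3.2] gap 0.015286502363919954
s6 (0.984, array([-0.08630797,  0.6104768 ], dtype=float32))
s6 (0.988, array([-0.03031739,  0.54709303], dtype=float32))
s6 (0.945, array([-0.01618351,  0.32130033], dtype=float32))
s7 (0.948, array([-0.02568704,  0.43100715], dtype=float32))
s7 (0.935, array([0.02758977, 0.3745447 ], dtype=float32))
s7 (0.945, array([-0.02561623,  0.32758483], dtype=float32))
s8 (0.922, array([-0.18192323,  0.54544085], dtype=float32))
s8 (0.84, array([0.42275935, 0.29690084], dtype=float32))
s8 (0.896, array([-0.21315545,  0.23915538], dtype=float32))
```

Emit:
carry_out(moves=[-1,0,0,0.005,0,0,0,-1,0,0,0.005,0,0,0,-1,0,0,0.003,0,0,0,-1,0,0,0,0,0,0,-1,0,0,0,0,0,0])

```text
clock: 31.02
tcp_pos: [0.5942, 0.2097, 0.1703]
orientation: [-0.002, 0.999, 0.037, 0.001]
wrist_force: [-1.4, -0.5, 1.3]
finger_gap: 0.015
```

```bash
python3 f.py
python3 - <<'E'
from h import *
go([.594,.2097,.1703],-86)
E
```

```text
[-1.124 -0.975  0.266  0.17 ] [0.29  0.636 0.313 0.   ]
t 31.425 tcp [0.5942 0.2097 0.1704] shift [-0.0002 -0.      0.0001] turn [-0.17 -0.17  0.25] F [-1.1  0.7  0.3] gap 0.01525612127577367
```

Emit:
carry_out(moves=[-0.63,0,0,0,0,0,0,-0.6,0,0,0,0,0,0,-0.5,0,0,0,0,0,0,-0.2,0,0,0,0,0,0,0.1,0,0,0,0,0,0], squeeze=20)

```text
clock: 32.05
tcp_pos: [0.5956, 0.2101, 0.1709]
orientation: [-0.002, 0.999, 0.037, 0.003]
wrist_force: [-0.4, 0.2, -0.1]
finger_gap: 0.0469
```

Emit:
carry_out(moves=[0.3,0,0,0,0,0,0,0.3,0,0,0,0,0,0,0.3,0,0,-0.03,0,0,0,0.3,0,0,-0.05,0,0,0,0.3,0,0,-0.05,0,0,0])

```text
clock: 32.67
tcp_pos: [0.5925, 0.209, 0.2987]
orientation: [-0.001, 0.999, 0.037, -0.002]
wrist_force: [0.5, -0.1, -0.5]
finger_gap: 0.0558
```

Emit:
carry_out(moves=[0.3,0,0,-0.05,0,0,0,0.3,-0.03,0,-0.02,0,0,0,0.3,-0.05,0,0,0,0,0,0.3,-0.05,0,0,0,0,0,0.3,0,0,0,0,0,0])

```text
clock: 33.3
tcp_pos: [0.4617, 0.1992, 0.3753]
orientation: [-0.002, 0.999, 0.036, 0.003]
wrist_force: [1.3, -0.0, 0.7]
finger_gap: 0.0553
```

Emit:
carry_out(moves=[0.3,0,0,0,0,0,-10.7,0.3,0,0,0,0,0,-10.7,0.3,0,0,0,0,0,-10.7,0.3,0,0,0,0,0,-10.7,0.3,0,0,0,0,0,-10.7])

```text
clock: 33.92
tcp_pos: [0.4657, 0.1996, 0.3761]
orientation: [0.0, 0.874, 0.486, 0.006]
wrist_force: [0.1, -0.3, -0.7]
finger_gap: 0.0554
```

Emit:
carry_out(moves=[0.3,0,0,0,0,0,-10.7,0.3,0,0,0,0,0,-10.7,0.3,0,0,0,0,0,-10.7,0.3,-0.045,0,0,0,0,0,0.3,-0.045,0,0,0,0,0])

```text
clock: 34.55
tcp_pos: [0.4725, 0.1103, 0.3747]
orientation: [0.003, 0.702, 0.712, 0.007]
wrist_force: [-0.6, -0.3, -0.0]
finger_gap: 0.055
```

Emit:
carry_out(moves=[0.3,0,0,0,-10,0,0,0.3,0,0,0,-10,0,0,0.3,0,0,0,-10,0,0,0.3,0,0,0,-10,0,0,0.3,0,0,0,0,0,0])

```text
clock: 35.17
tcp_pos: [0.4764, 0.1056, 0.3691]
orientation: [0.248, 0.66, 0.663, 0.252]
wrist_force: [-0.3, 0.9, 0.1]
finger_gap: 0.0557
```

Run:
```python
from h import *
np.set_printoptions(precision=3,suppress=True)
s=env.get_state();print(s["tcp_pos"],quat(s).as_matrix(),s["joint_pos"]);W=cam("wrist",s);print("cam",-W[1].T@W[2])
xs=np.r_[-.0698,.9976,0]
for d,z in [(120,.25),(120,.15),(35,.17),(45,.17),(0,.2)]: print(d,z,proj(W,np.r_[.6035,.0912,z]+xs*d/1e3)[0])
```

```text
[0.476 0.106 0.369] [[-0.005  0.75   0.661]
 [ 1.     0.001  0.007]
 [ 0.004  0.661 -0.75 ]] [ 0.082 -0.423 -0.593  0.68  -0.047  0.06 ]
cam [0.326 0.104 0.412]
120 0.25 [353.45  188.364]
120 0.15 [339.784 118.727]
35 0.17 [271.141 134.498]
45 0.17 [279.406 134.104]
0 0.2 [241.989 155.607]
```

Emit:
carry_out(moves=[0.3,0,-0.022,0.025,0,0,0,0.3,0,-0.022,0.025,0,0,0,0.3,0,-0.022,0.025,0,0,0,0.3,0,0,0,-9,0,0,0.3,0,0,0,0,0,0])

```text
clock: 35.8
tcp_pos: [0.4885, 0.1059, 0.2784]
orientation: [0.3, 0.639, 0.64, 0.304]
wrist_force: [-0.1, 0.4, -0.2]
finger_gap: 0.0556
```

Run:
```python
from h import *
np.set_printoptions(precision=3,suppress=True)
s,w=snap("wrist","w9");W=cam("wrist",s);print(s["tcp_pos"],"cam",-W[1].T@W[2])
w=w[::-1,::-1]
o=cv2.resize(w[160:340,120:360],(800,600),interpolation=cv2.INTER_CUBIC);cv2.imwrite("pics/c9.png",o)
xs=np.r_[-.0698,.9976,0]
for d,z in [(120,.25),(120,.15),(35,.17),(45,.17),(0,.2),(-95,.168)]:
    u=proj(W,np.r_[.6035,.0912,z]+xs*d/1e3)[0];print(d,z,u,(np.array([511,383])-u-[120,160])*3.333)
```

```text
[0.489 0.106 0.278] cam [0.334 0.105 0.297]
120 0.25 [373.502 249.165] [ 58.319 -87.208]
120 0.15 [359.211 149.61 ] [105.952 244.608]
35 0.17 [274.94  170.517] [386.826 174.926]
45 0.17 [284.998 170.181] [353.304 176.044]
0 0.2 [239.676 199.772] [504.363  77.418]
-95 0.168 [148.157 172.978] [809.396 166.724]
```

View pics/c9.png

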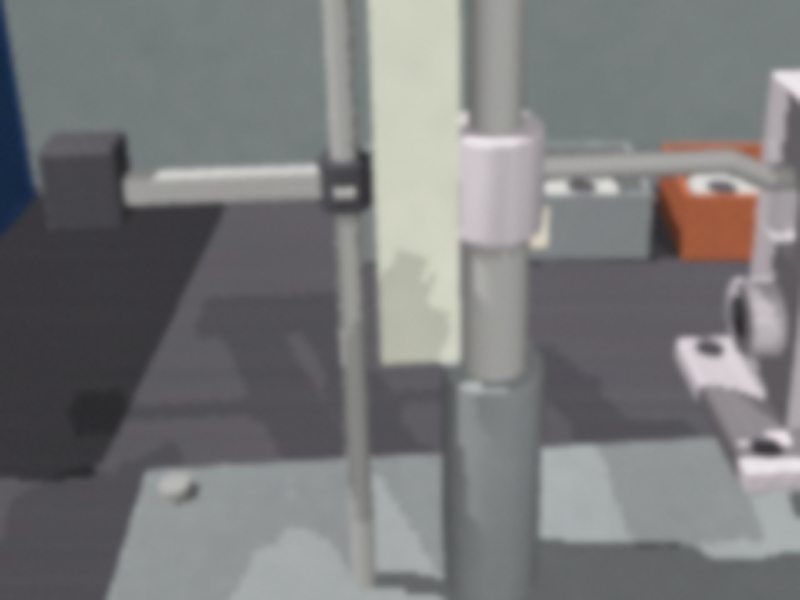

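Run:
```python
from h import *
np.set_printoptions(precision=4,suppress=True)
s=env.get_state();W=cam("wrist",s);xs=np.r_[-.0698,.9976,0];n=np.r_[.9976,.0698,0];A=np.r_[.6035,.0912,0]
def pl(c,off):
    uv=np.array([511,383])-(np.array(c)/3.333+[120,160]);o,d=ray(W,uv);return o+d*((n@A+off-n@o)/(n@d))
for nm,c,off in [("index",(344,192),-.006),("msleeve top",(344,160),-.006),("msleeve bot",(344,207),-.006),
 ("arm top near",(600,158),0),("arm topfront",(600,158),-.004),("arm bot front",(600,177),-.004),("arm bot far",(700,172),-.004),("sleeve topfront",(502,140),-.013),("sleeve botfront",(500,245),-.013),
 ("block front top",(82,152),-.008),("block front bot",(80,226),-.008),("block L",(42,190),-.008),("cornerR",(125,190),-.008)]:
    P=pl(c,off);print(nm,P,"along",(P-A)@xs)
```

```text
index [0.5942 0.138  0.1763] along 0.04729656765822953
msleeve top [0.5942 0.1375 0.1864] along 0.04686442100759241
msleeve bot [0.5942 0.1382 0.1715] along 0.04750274721713698
arm top near [0.6055 0.0627 0.1816] along -0.02857704697603098
arm topfront [0.6014 0.0633 0.1835] along -0.02765325973439705
arm bot front [0.6015 0.0631 0.1773] along -0.027933254170928748
arm bot far [0.6036 0.0331 0.1778] along -0.05795982878339405
sleeve topfront [0.5904 0.0927 0.194 ] along 0.002390676914396858
sleeve botfront [0.5904 0.0929 0.1609] along 0.0025968186306289482
block front top [0.5872 0.2092 0.1923] along 0.11881524763620772
block front bot [0.587  0.2127 0.1694] along 0.12235167097307606
block L [0.5864 0.2216 0.1811] along 0.131247418740471
cornerR [0.5879 0.1989 0.1802] along 0.10851293850784496
```

The last view is from the robot side. The marker's index line at (344,192) is level with the carriage sleeve's centre at (500,190), and the bracket hangs at the right. By casting rays, index and carriage agree to about 1 mm. Handing in.

Run:
```python
from workcell import env
print(env.hand_in(),env.get_state()["clock"])
```

```text
the job is handed in; nothing more can be done
the job is handed in; nothing more can be done
```

The bracket hangs by its eye on the scale's hook, released, and I set the marker level with the pointer as best I could measure. I handed the job in at about 36 s.

**Hanging:** I lowered the bracket at no more than about 25 mm/s. I let go only once the wrist force was close to its no-load reading. The bracket then settled about 2 mm further, which puts the carriage travel at about 0.0715 m and the weight at about 5 N.

**Marker:** I pushed it up to its top stop to find zero, pressing with about 14 N there. I then slid it down 71.5 mm, let go and backed clear.

**Last checks:**
- **Level:** the final wrist view put the marker's index line within about 1 mm of the middle of the carriage sleeve. The pointer was hidden behind the scale in that view, so I took it to sit at the sleeve's middle and did not see it directly.
- **Disagreement:** absolute heights from that view came out about 8 mm higher than the arm's own position readings gave. I took this as a camera error common to both parts and relied on the relative comparison and the top-stop zero.
- **Not measured:** I did not measure carriage speed, so the no-jump condition rests on the slow lowering and small settling. I planned to touch none of the other tooling, but did not measure its positions afterwards.

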